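Index the scanning turntable to its next hole

TASK

Bring the bearing housing that is being scanned round to its next view: with a fingertip press the turntable's indexing plunger in, turn the table anticlockwise (seen from above) to the very next hole and no further, and let the plunger spring fully back up in that hole. Nothing has to be gripped: do not touch the housing itself, which must ride round standing in the middle of the table, and leave the other things on the bench where they are.

Things in the scene. Friction and masses are not known exactly. Their poses are not given: they have to be found in the camera images.
- index_base: round cast base of a manual indexing turntable, bolted to the bench: 330 mm across, four lugs reach 208 mm from the axis. Origin on the turning axis at bench level. Its fixed steel index plate (top 34 mm up) has 12 holes, one every 30 degrees, on a circle of 128 mm radius about the axis, joined by a narrow slot. The plunger starts in the hole on the base's own -x axis
- disc_centre (a point): centre of the top of the turning aluminium disc: 212 mm across, its top 48 mm above the bench. A steel bracket on it reaches out over the index plate and carries the plunger
- plunger_top (a point): centre of the flat top of the plunger's black mushroom head (37 mm across, 14 mm thick), 128 mm from the turning axis, 101 mm above the bench when up; it goes round with the table. The head stands on a thin stem in a dark guide bush that ends 72 mm above the bench
- plunger (a joint): how far the plunger is pressed straight down, m: 0 up and seated (table locked), 0.013 at its stop. A spring lifts it, 4 N at the top, 9 N at the bottom. Beyond 0.010 it is clear of the index plate and the table turns. Let go between holes it rides at 0.010 under the plate; within about 2.5 degrees of a hole it centres itself and springs up. Held down it passes over holes
- turntable (a joint): angle of the table, rad: 0 at the start, growing anticlockwise seen from above; the next hole is at 0.5236. Seated it has 0.01 rad of play either way. Its drag is light (about 1 N at the plunger): friction under a fingertip that keeps the plunger pressed is enough to take it round, and it stays where it is left
- sample: iron pillow-block bearing housing standing loose on the middle of the turntable: foot 86 x 34 mm, 66 mm high, so its top is 114 mm above the bench; origin at the centre of its underside. It rides round with the table and must not be touched
- tape_roll: roll of adhesive tape lying flat, 94 mm across, 24 mm high; origin at the centre of its underside. A bystander
- coupling: steel flange coupling standing on its flange, 64 mm across, 36 mm high; origin at the centre of its underside. A bystander
- screwdriver: screwdriver lying on the bench, about 0.2 m long; origin on its underside. A bystander
- mug: white mug, 80 mm across, 95 mm high, standing at the left; origin at the centre of its foot. A bystander
- carton: closed cardboard carton 130 x 95 x 60 mm at the right; origin at the centre of its underside. A bystander
- spray_bottle: green spray bottle, 76 mm across, 196 mm high, at the right; origin at the centre of its foot. A bystander

How it is judged:
On the way, in this order (a step that is already met when the one before it is completed fails the run):
1. the fingers press the plunger in, clear of the index plate, with the table still at its first hole (value of joint plunger above 0.0098 m and value of joint turntable below 0.06 rad and contact force between the fingers and index_base above 1 N), for 0.02 s.
2. the table stands at the next hole anticlockwise and the plunger has sprung up in it (value of joint plunger below 0.002 m and value of joint turntable between 0.5 and 0.547 rad), for 0.2 s.
At the end, for the whole second after the job is handed in: the table stands still one hole (30 degrees, within 1.3 degrees) anticlockwise from its start, the plunger is up in that hole (within 2 mm), and the housing stands upright on the disc within 14 mm of the turning axis (all of step 2 and velocity of joint turntable between -0.02 and 0.02 rad/s and horizontal distance between sample and index_base below 0.014 m and angle between sample's own z axis and vertical below 0.1 rad and height (world z) of sample between 0.044 and 0.053 m); the robot touches nothing.
It fails at once if the table is turned past the next hole, or the wrong way (value of joint turntable above 0.64 rad or value of joint turntable below -0.12 rad).
It fails at once if the robot touches the bearing housing (contact force between any of the fingers, the arm and sample above 0.5 N).
It fails at once if the bearing housing slides, tips or is lifted (distance of sample from where it was at the start of the episode above 0.014 m or angle between sample's own z axis and vertical above 0.12 rad or height (world z) of sample above 0.056 m).
It fails at once if another thing on the bench is moved or lifted (more than 15 mm) (distance of any of tape_roll, coupling, screwdriver, mug, carton, spray_bottle from where it was at the start of the episode above 0.015 m).
It also fails if it takes over 35 s, if anything falls off the work surface, if the arm or the gripper's body presses on something with over 40 N, if the wrist force passes 120 N, or if a joint passes its speed limit or range.

ROBOT

A 7-joint arm with a two-finger parallel gripper is mounted at the origin on the work surface. World frame = base frame: x ahead of the robot, y to its left, z up, the work surface at z = 0. Lengths are in m, angles in rad, forces in N, time in s.
With the tool pointing down it reaches from about 0.425 to 0.8 m from the base axis. Payload 8.3 kg.
Tool frame: the origin (TCP) lies midway between the tips of the shut fingers; the grasp point (between the pads) lies 19 mm behind it; z points along the fingers, x is the direction in which the jaws open and shut, and the axes are right-handed (so a half turn about z gives the same grasp; the last joint's range is limited). The gripper opens to 85 mm and grips with 20 to 120 N. Pads are 22 mm wide; open, the fingers measure 114 mm over their backs; the gripper's body (76 mm by 85 mm) begins 54 mm behind the grasp point. The pads swing forward as they close: fully open they stand 13 mm farther back than shut.
Start: joints at [1.144, 0.383, 0.016, 1.37, -0.006, 1.388, -0.046], TCP at [0.222, -0.584, 0.231] pointing down, gripper open.
Joint ranges: [-2.95, 2.95], [-0.25, 2.06], [-1.52, 1.56], [0.18, 2.33], [-1.44, 4.58], [0.02, 2.06], [-3.01, 3.01]. Speed limits (rad/s): [2.39, 2.39, 3.01, 3.01, 3.14, 3.14, 3.14].

INTERFACE

Orientations are given as a 3x3 rotation matrix whose columns are the frame's x, y, z axes.
In Python, from plant import manip, get_image, camera_params, workorder gives the robot as it stands. The module is installed in compiled form; this text tells all that it offers.
- The arm moves only by the tool move_arm, never from a script. Its argument "rows" is a list of rows, each a list of 5 numbers: the opening, from 0 (shut) to 1 (fully open), then the shift along the tool's x, y, z in m, then the turn about the tool's z in rad. In form: [[fingers, dx, dy, dz, roll], ...]. A call has exactly 8 rows; each row shifts and turns the pose as measured when the row begins, along the tool's axes as they then stand; what a row does not reach is not made up. A row lasts 1/12 s, in which the tool goes at most 41.7 mm and 7.16 degrees, less where a joint would pass 70% of its speed; a pose out of reach is approached as far as the arm can. A call with a gripper value outside its range is refused whole. The fingers move at their own pace and stop on an object; "squeeze" is the grip in N (left out, the last holds). Time passes only in rows, so rows that do not move let the fingers close, or fill a call up. It gives the time, the measured TCP pose, the force and the opening at its end, in the units of the state.
- manip.observe(): the state, without advancing time (a new reading comes with each control period).
- get_image(name): name is "scene" or "top" or "wrist"; returns the picture (420x560x3 uint8, red, green, blue); there is no depth.
- camera_params(name): a dict with "camera_matrix" (3x3 intrinsics, pixels), "k1" (the pictures are not rectified: a ray, as slopes to the right and down, at radius r is drawn at 1 + k1 r^2 times it, then the intrinsics apply), "eye" and "attitude" of the camera in the world. Camera axes: x right, y down, z forward; pixel columns grow to the right and rows downward; lengths in m; the calibration is good to about 2 mm. A picture is of the moment at which its call begins: read the wrist's pose just before it. camera_params takes no time and is no camera call; for the wrist camera it gives the pose at the moment of the call.
- workorder.finish_job(): hands the job in, once; it reports no verdict.
The state is a dict: "clock": time; "qpos": joint angles; "joint_vel": joint speeds; "tau": joint torques, N m; "tool_pos": TCP position; "orientation": TCP orientation; "ft_force": force on the tool from outside, world axes, zero at the start; "ft_torque": the same for the moment, N m; "gripper_width": opening from 0.0 (shut) to 1.0 (fully open).
Only numpy, scipy, OpenCV 4.12 (cv2) and the standard library are available. Lean on these libraries where they do the work, as an engineer would, in place of code of your own. Each camera call takes 0.05 s, during which the arm holds its last target. There are 200 camera calls.

## Working session

There is one attempt and no reset: what is moved stays moved. The work goes in short steps, Python scripts to look and compute and a tool call to move; the robot and the scene stay as the last step left them, time stands still between calls to the robot, and variables do not carry over. Pictures are saved under pics/ and viewed, about 8 in all and at most 12, crops included, and the job is handed in when it is done.

Besides the shell and the picture viewer there is one more tool, called after "Emit:" as a command line: name --pt "numbers of a row" for each row, then --argument value for the rest. move_arm: Moves the arm, as the interface text tells. Its arguments: {"type":"object","properties":{"rows":{"type":"array"},"squeeze":{"type":"number"}},"required":["rows"]}

```bash
mkdir -p pics
cat > h.py <<'E'
import numpy as np, cv2
from plant import manip, get_image, camera_params, workorder
def snap(n,f):
    p=camera_params(n); im=get_image(n); cv2.imwrite('pics/'+f,im[:,:,::-1]); return im,p
def ray(p,u,v):
    K=np.array(p["camera_matrix"]); d=cv2.undistortPoints(np.array([[[u,v]]],float),K,np.array([p["k1"],0,0,0,0.]))[0,0]
    # cv2 k1 model: distorted = r*(1+k1 r^2), same
    return np.array(p["eye"]),np.array(p["attitude"])@np.array([d[0],d[1],1])
def onplane(p,u,v,z):
    e,d=ray(p,u,v); return e+d*(z-e[2])/d[2]
E
python3 - <<'E'
from h import *
print(manip.observe())
for n in("scene","top"):
    im,p=snap(n,n+'0.png'); print(n,p)
a=cv2.imread('pics/scene0.png');b=cv2.imread('pics/top0.png')
E
```

```text
{'clock': 0.0, 'qpos': array([ 1.14410223,  0.38423445,  0.01639855,  1.37115511, -0.00628314,
        1.3882135 , -0.04651854]), 'joint_vel': array([-0.0015423 ,  0.00013954,  0.00040451,  0.00245633, -0.00051708,
       -0.00031231,  0.00258499]), 'tau': array([ 7.58185924e-04, -6.27602434e+01,  8.44702162e-01, -3.71821547e+01,
        1.65204064e-02,  1.43459940e-02, -6.68448797e-05]), 'tool_pos': array([ 0.22222285, -0.58361664,  0.23028095]), 'orientation': array([[ 3.55845649e-01, -9.34544437e-01, -7.54708718e-04],
       [-9.34542688e-01, -3.55846444e-01,  1.80928320e-03],
       [-1.95941596e-03,  6.14819601e-05, -9.99998078e-01]]), 'ft_force': array([-0.0438119 , -0.30091538,  0.67040138]), 'ft_torque': array([-0.01841928,  0.0325696 ,  0.01608855]), 'gripper_width': 0.9988758975029862}
scene {'camera_matrix': array([[390.69863092,   0.        , 279.54463787],
       [  0.        , 390.69863092, 212.49728892],
       [  0.        ,   0.        ,   1.        ]]), 'k1': -0.0287080120600204, 'eye': array([1.15613971, 0.45667864, 0.96765093]), 'attitude': array([[-0.56780649,  0.62146599, -0.53979238],
       [ 0.82307628,  0.41916738, -0.38320249],
       [-0.01188395, -0.66187516, -0.74951987]])}
top {'camera_matrix': array([[447.9647551 ,   0.        , 274.80771693],
       [  0.        , 447.9647551 , 200.53285883],
       [  0.        ,   0.        ,   1.        ]]), 'k1': -0.01982207685670211, 'eye': array([0.34712825, 0.00430959, 1.3960804 ]), 'attitude': array([[ 0.02528686, -0.99039562,  0.13593044],
       [-0.99960255, -0.02674517, -0.00891259],
       [ 0.01246248, -0.13565105, -0.99067829]])}
```

View pics/top0.png

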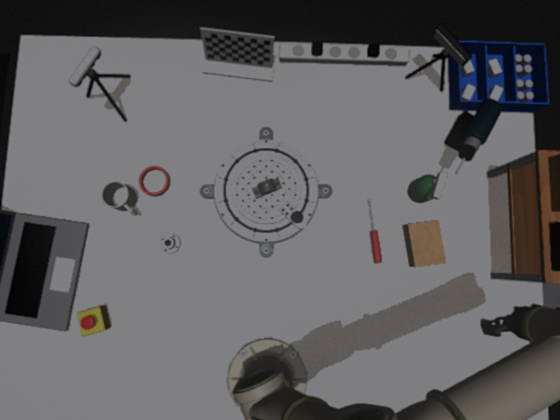

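View pics/scene0.png

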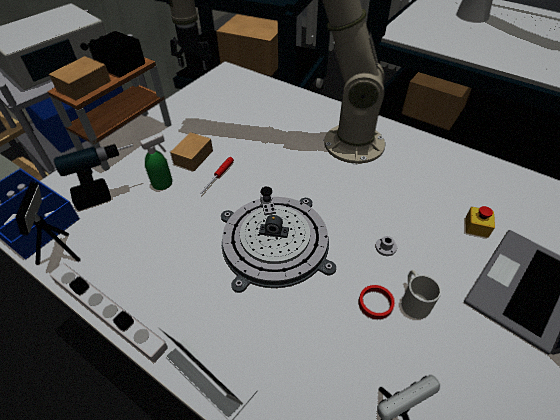

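The top view shows the table centred near (267,189), with the plunger head near (297,217). In the scene view the head is near (266,191). Next I'll refine these numerically.

Run:
```python
from h import *
pt=camera_params("top");ps=camera_params("scene")
t=cv2.imread('pics/top0.png');s=cv2.imread('pics/scene0.png')
def blob(im,u,v,r,th):
    g=cv2.cvtColor(im,6); m=np.zeros_like(g); m[v-r:v+r,u-r:u+r]=(g[v-r:v+r,u-r:u+r]<th)*255
    n,l,st,c=cv2.connectedComponentsWithStats(m); return [(st[i].tolist(),c[i].round(1).tolist()) for i in range(1,n) if st[i][4]>15]
print(blob(t,297,217,12,45)); print(blob(s,266,191,10,45))
for uv in [(266,133),(208,191),(325,191),(266,250)]: print('lug',onplane(pt,*uv,0.015).round(4))
# plate white ring: outer ellipse
for uv in [(297,217)]: print('plunger',onplane(pt,*uv,0.1).round(4))
print('centre',onplane(pt,267,188,0.048).round(4))
a=cv2.resize(t[125:260,195:335],None,fx=4,fy=4,interpolation=2);b=cv2.resize(s[165:300,200:345],None,fx=4,fy=4,interpolation=2)
h=min(a.shape[0],b.shape[0]);c=np.hstack([a[:h],b[:h]]);c=np.clip(c.astype(float)*1.5,0,255).astype('uint8')
cv2.imwrite('pics/crop.png',cv2.resize(c,(800,int(800*h/c.shape[1]))))
cv2.imwrite('pics/cropt.png',np.clip(a*1.6,0,255).astype('uint8'))
```

```text
[([292, 210, 11, 12, 73], [297.1, 216.0])]
[([261, 187, 11, 14, 125], [266.2, 193.2])]
lug [0.7524 0.0253 0.015 ]
lug [0.561  0.2008 0.015 ]
lug [ 0.5709 -0.1642  0.015 ]
lug [0.3829 0.015  0.015 ]
plunger [ 0.4784 -0.0731  0.1   ]
centre [0.57  0.017 0.048]
```

View pics/cropt.png

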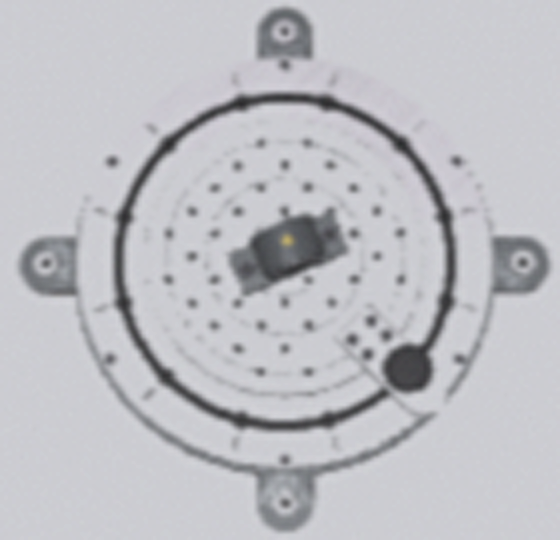

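Run:
```python
from h import *
from scipy.optimize import least_squares
pt=camera_params("top");ps=camera_params("scene")
f=lambda x,y:((x+.5)/4-.5+195,(y+.5)/4-.5+125)
H=[(242,102),(328,102),(401,144),(445,215),(447,300),(329,419),(242,419),(166,376),(123,301),(124,215),(168,145)]
P=np.array([onplane(pt,*f(*h),0.034)[:2] for h in H])
r=least_squares(lambda q:np.hypot(P[:,0]-q[0],P[:,1]-q[1])-q[2],[.57,.017,.128]);print('circle',r.x,np.abs(r.fun).max())
c=r.x[:2]
a=np.degrees(np.arctan2(P[:,1]-c[1],P[:,0]-c[0]));print('hole angles mod30',(a%30).round(1),a.round(0))
for th in(40,60,80):
  g=cv2.cvtColor(cv2.imread('pics/top0.png'),6)
head=onplane(pt,*f(408,369),0.101)[:2];d=head-c;print('head',head,np.hypot(*d),np.degrees(np.arctan2(d[1],d[0])))
e1,d1=ray(pt,*f(408,369));e2,d2=ray(ps,266.2,190);A=np.c_[d1,-d2];t=np.linalg.lstsq(A,e2-e1,rcond=None)[0];print('tri',e1+d1*t[0],e2+d2*t[1])
```

```text
circle [0.56814884 0.02047598 0.12811299] 0.000715115185847881
hole angles mod30 [16.7 16.4 16.6 17.  17.1 16.8 16.8 16.5 16.4 16.2 17. ] [  17.  -14.  -43.  -73. -103. -163.  167.  137.  106.   76.   47.]
head [ 0.47862366 -0.07193029] 0.1286610930249651 -134.09273246314157
tri [ 0.47849122 -0.0718535   0.10230442] [ 0.47934186 -0.07321154  0.10247073]
```

Emit:
move_arm --pt "0 -0.024 -0.026 0 0" --pt "0 -0.024 -0.026 0 0" --pt "0 -0.024 -0.026 0 0" --pt "0 -0.024 -0.026 0 0" --pt "0 -0.024 -0.026 0 0" --pt "0 -0.024 -0.026 0 0" --pt "0 -0.024 -0.026 0 0" --pt "0 -0.024 -0.026 0 0" --squeeze 40

```text
clock: 0.77
tool_pos: [0.345, -0.3261, 0.224]
orientation: [[0.34, -0.94, -0.01], [-0.94, -0.34, 0.006], [-0.009, 0.008, -1.0]]
ft_force: [0.4, -1.2, 0.2]
gripper_width: 0.001
```

Emit:
move_arm --pt "0 -0.027 -0.03 0.01 0" --pt "0 -0.027 -0.03 0.01 0" --pt "0 -0.027 -0.03 0.01 0" --pt "0 -0.027 -0.03 0.01 0" --pt "0 -0.027 -0.03 0.01 0" --pt "0 -0.027 -0.03 0.01 0" --pt "0 -0.027 -0.03 0.01 0" --pt "0 0 0 0 0"

```text
clock: 1.43
tool_pos: [0.4772, -0.0658, 0.1538]
orientation: [[0.347, -0.938, -0.008], [-0.938, -0.347, 0.006], [-0.008, 0.006, -1.0]]
ft_force: [-1.1, -0.0, 0.6]
gripper_width: 0.005
```

Run:
```python
from h import *
o=manip.observe(); print(o['tool_pos'],o['orientation'],o['ft_force'],o['qpos'])
im,p=snap('wrist','w1.png'); print(p['eye'])
snap('scene','s1.png')
s=cv2.imread('pics/s1.png')[130:280,190:340];cv2.imwrite('pics/c1.png',np.hstack([np.clip(cv2.resize(s,(420,420),interpolation=2)*1.5,0,255).astype('uint8'),cv2.resize(cv2.imread('pics/w1.png'),(380,285)).copy() if 0 else np.vstack([cv2.resize(cv2.imread('pics/w1.png'),(380,285)),np.zeros((135,380,3),'uint8')])]))
```

```text
[ 0.47721652 -0.06581523  0.15375728] [[ 0.34681541 -0.93789836 -0.00810825]
 [-0.93789766 -0.3468647   0.00573155]
 [-0.00818808  0.00561692 -0.9999507 ]] [-1.06833031 -0.03224349  0.58605542] [ 0.47931669  0.16726753 -0.44547284  1.83814344  0.07237365  1.16154846
 -1.20672004]
[ 0.55132986 -0.03963012  0.29605856]
```

View pics/c1.png

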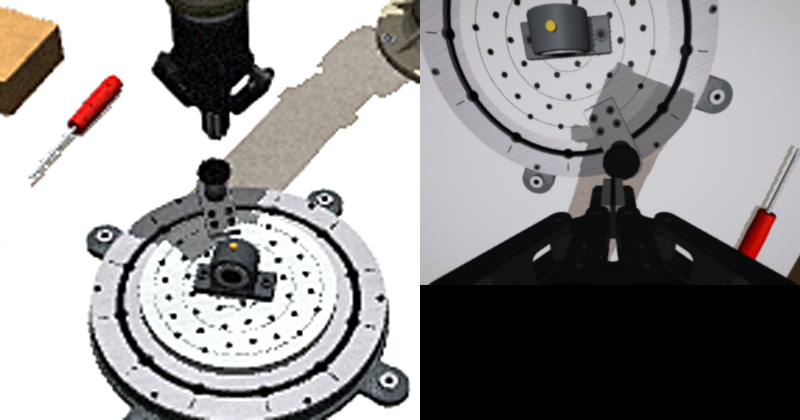

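The wrist view shows the shut fingers just short of the head, whose centre is at about full-frame (296,237). The scene view agrees with that.

Run:
```python
from h import *
p=camera_params('wrist');g=cv2.cvtColor(cv2.imread('pics/w1.png'),6)
m=(g<45).astype('uint8');m[258:]=0;m[:205]=0;m[:,:262]=0;m[:,330:]=0
n,l,st,c=cv2.connectedComponentsWithStats(m);print([(st[i],c[i]) for i in range(1,n) if st[i][4]>100])
for uv in [(296.2,237.3)]: print(onplane(p,*uv,0.101))
q=p['camera_matrix'];print(onplane(p,296,211.5,0.101),onplane(p,270,237,0.101),onplane(p,323,237,0.101))
o=manip.observe();print(o['orientation'].T@(np.array([.4797,-.0725,.103])-o['tool_pos']))
```

```text
[(array([ 270,  208,   54,   50, 2142], dtype=int32), array([296.33006536, 235.33286648]))]
[ 0.47900832 -0.07910655  0.101     ]
[ 0.49523634 -0.07286034  0.101     ] [ 0.47340982 -0.06319638  0.101     ] [ 0.48512243 -0.09521641  0.101     ]
[ 0.00192648 -0.00404765  0.05151418]
```

Emit:
move_arm --pt "0 0.008 0.001 0.0 0" --pt "0 0 0 0.01 0" --pt "0 0 0 0.01 0" --pt "0 0 0 0.01 0" --pt "0 0 0 0.008 0" --pt "0 0 0 0.004 0" --pt "0 0 0 0.002 0" --pt "0 0 0 0 0"

```text
clock: 2.2
tool_pos: [0.474, -0.0889, 0.1048]
orientation: [[0.33, -0.944, -0.012], [-0.944, -0.33, 0.0], [-0.004, 0.011, -1.0]]
ft_force: [0.5, 0.3, -0.1]
gripper_width: -0.001
```

Emit:
move_arm --pt "0 0 0 -0.003 0" --pt "0 -0.006 -0.005 0.0 0" --pt "0 -0.006 -0.005 0 0" --pt "0 0 0 0 0" --pt "0 0 0 0 0" --pt "0 0 0 0 0" --pt "0 0 0 0 0" --pt "0 0 0 0 0"

```text
clock: 2.87
tool_pos: [0.4817, -0.0713, 0.1098]
orientation: [[0.332, -0.943, -0.009], [-0.943, -0.332, 0.0], [-0.003, 0.008, -1.0]]
ft_force: [-0.4, 0.9, -0.2]
gripper_width: -0.001
```

Run:
```python
from h import *
o=manip.observe(); print(o['tool_pos'],o['joint_vel'].round(3),o['ft_force'])
im,p=snap('scene','s2.png'); o=manip.observe(); print(o['tool_pos'],o['joint_vel'].round(3))
snap('wrist','w2.png')
a=cv2.imread('pics/s2.png')[150:250,215:315];b=cv2.imread('pics/w2.png')[170:370,200:400]
cv2.imwrite('pics/c2.png',np.clip(np.hstack([cv2.resize(x,(400,400),interpolation=2) for x in(a,b)])*1.8,0,255).astype('uint8'))
```

```text
[ 0.48170425 -0.07128188  0.10980016] [ 0.001 -0.002  0.    -0.     0.001  0.002  0.001] [-0.38456492  0.92401194 -0.1721083 ]
[ 0.4817273  -0.07139483  0.10983119] [ 0.003  0.002  0.     0.003 -0.001  0.     0.001]
```

View pics/c2.png

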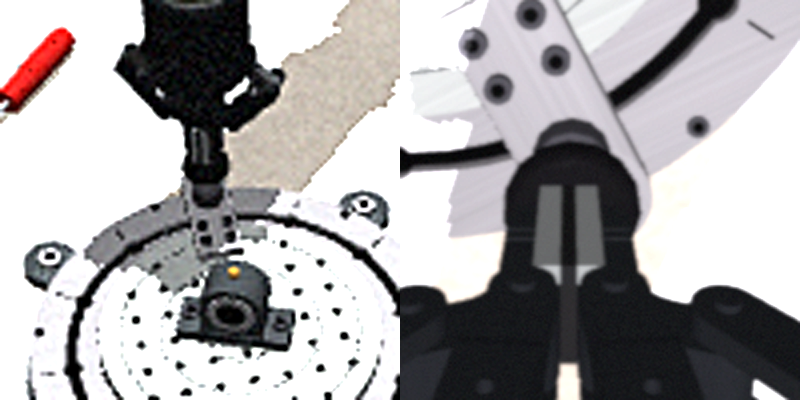

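Settled, with the tips centred over the head in both views. Now I'll press down.

Emit:
move_arm --pt "0 0 0 0.003 0" --pt "0 0 0 0.003 0" --pt "0 0 0 0.003 0" --pt "0 0 0 0.003 0" --pt "0 0 0 0.003 0" --pt "0 0 0 0 0" --pt "0 0 0 0 0" --pt "0 0 0 0 0"

```text
clock: 3.63
tool_pos: [0.4824, -0.0724, 0.0945]
orientation: [[0.33, -0.944, -0.006], [-0.944, -0.33, -0.001], [-0.001, 0.006, -1.0]]
ft_force: [-1.1, 0.1, 5.8]
gripper_width: 0.002
```

Emit:
move_arm --pt "0 0 0 0.002 0" --pt "0 0 0 0.002 0" --pt "0 0 0 0.002 0" --pt "0 0 0 0 0" --pt "0 0 0 0 0" --pt "0 0 0 0 0" --pt "0 0 0 0 0" --pt "0 0 0 0 0"

```text
clock: 4.3
tool_pos: [0.4848, -0.0743, 0.0918]
orientation: [[0.329, -0.944, -0.001], [-0.944, -0.329, -0.004], [0.004, 0.002, -1.0]]
ft_force: [-1.3, 0.2, 6.5]
gripper_width: 0.002
```

Emit:
move_arm --pt "0 0.002 0.001 0.003 0" --pt "0 0.001 0 0.003 0" --pt "0 0 0 0.003 0" --pt "0 0 0 0.003 0" --pt "0 0 0 0.002 0" --pt "0 0 0 0.002 0" --pt "0 0 0 0.002 0" --pt "0 0 0 0.002 0"

```text
clock: 4.97
tool_pos: [0.4989, -0.0844, 0.088]
orientation: [[0.325, -0.945, 0.03], [-0.945, -0.326, -0.018], [0.027, -0.023, -0.999]]
ft_force: [-2.5, -1.8, 17.6]
gripper_width: 0.002
```

Run:
```python
from h import *
o=manip.observe(); print(o['tool_pos'],o['ft_force'])
snap('scene','s3.png'); snap('wrist','w3.png');o=manip.observe(); print(o['tool_pos'],o['ft_force'])
a=cv2.imread('pics/s3.png')[150:250,215:315];b=cv2.imread('pics/w3.png')[0:420,100:520]
cv2.imwrite('pics/c3.png',np.clip(np.hstack([cv2.resize(x,(400,400),interpolation=2) for x in(a,b)])*1.8,0,255).astype('uint8'))
```

```text
[ 0.49893655 -0.08444356  0.08804237] [-2.46836005 -1.77347826 17.56850225]
[ 0.49913871 -0.08459581  0.08807178] [-0.56607145 -2.31237152 13.73092314]
```

View pics/c3.png

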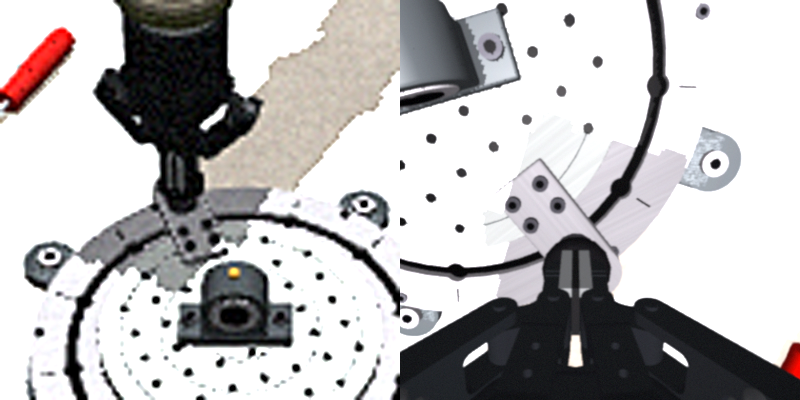

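The views show that pressing also carried the table about 10° anticlockwise through arm compliance, and the head is still under the tips. I'll continue gently along the arc.

Emit:
move_arm --pt "0 0.002 -0.001 0.001 0" --pt "0 0.002 -0.001 0.001 0" --pt "0 0.002 -0.001 0.001 0" --pt "0 0.002 -0.001 0.001 0" --pt "0 0.001 -0.001 0.001 0" --pt "0 0.001 -0.001 0.001 0" --pt "0 0 0 0.001 0" --pt "0 0 0 0.001 0"

```text
clock: 5.73
tool_pos: [0.5158, -0.0944, 0.0883]
orientation: [[0.324, -0.945, 0.047], [-0.945, -0.325, -0.023], [0.037, -0.037, -0.999]]
ft_force: [-1.6, 0.2, 10.9]
gripper_width: -0.004
```

Emit:
move_arm --pt "0 0.001 -0.001 0.001 0" --pt "0 0.001 -0.001 0.001 0" --pt "0 0.001 -0.001 0.001 0" --pt "0 0.001 -0.001 0.001 0" --pt "0 0.001 -0.001 0.001 0" --pt "0 0 0 0.001 0" --pt "0 0 0 0.001 0" --pt "0 0 0 0.001 0"

```text
clock: 6.4
tool_pos: [0.5301, -0.1002, 0.0884]
orientation: [[0.322, -0.945, 0.063], [-0.946, -0.324, -0.028], [0.047, -0.05, -0.998]]
ft_force: [-1.2, -0.0, 8.6]
gripper_width: -0.004
```

Run:
```python
from h import *
o=manip.observe(); print(o['tool_pos'],o['ft_force'],o['orientation'].round(3))
d=o['tool_pos'][:2]-[.5681,.0205];print(np.hypot(*d),np.degrees(np.arctan2(d[1],d[0])))
snap('top','t4.png'); snap('wrist','w4.png');o=manip.observe(); print(o['tool_pos'],o['ft_force'])
a=cv2.imread('pics/t4.png')[125:255,200:330];b=cv2.imread('pics/w4.png')[0:420,100:520]
cv2.imwrite('pics/c4.png',np.clip(np.hstack([cv2.resize(x,(400,400),interpolation=2) for x in(a,b)])*1.6,0,255).astype('uint8'))
```

```text
[ 0.53008772 -0.10021436  0.08840446] [-1.18437086 -0.02103915  8.58556941] [[ 0.322 -0.945  0.063]
 [-0.946 -0.324 -0.028]
 [ 0.047 -0.05  -0.998]]
0.12655785264580857 -107.47892450088668
[ 0.53021446 -0.10026064  0.08841867] [-0.51265489 -0.16055535  8.08743696]
```

View pics/c4.png

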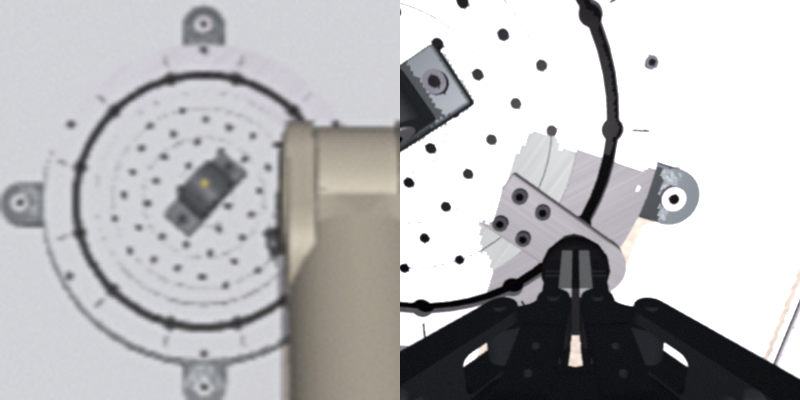

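Run:
```python
from h import *
p=camera_params('wrist');pt=camera_params('top');c=np.array([.5681,.0205])
f=lambda x,y:((x+.5)/4-.5+195,(y+.5)/4-.5+125)
ang=lambda q:np.degrees(np.arctan2(q[1]-c[1],q[0]-c[0]))
g=lambda x,y:((x-400)*1.05+100,y*1.05)
S=[(519,196),(542,212),(500,223),(522,238)];T=[(371,321),(352,340),(387,336),(368,354)]
for h in(.055,.065):
  a=np.mean([onplane(p,*g(*s),h) for s in S],0);b=np.mean([onplane(pt,*f(*s),h) for s in T],0)
  print(h,a,ang(a),np.hypot(*(a[:2]-c)),b,ang(b),np.hypot(*(b[:2]-c)))
for s in[(612,129),(513,285),(590,12),(420,308)]:
  q=onplane(p,*g(*s),.034);print('hole',q,ang(q),np.hypot(*(q[:2]-c)))
for n in('top0','t4'):
  im=cv2.cvtColor(cv2.imread(f'pics/{n}.png'),6);m=np.zeros_like(im);m[172:206,247:290]=(im[172:206,247:290]<85)*255
  n_,l,st,ce=cv2.connectedComponentsWithStats(m);i=1+np.argmax(st[1:,4]);ys,xs=np.where(l==i)
  P=np.array([onplane(pt,x,y,.07)[:2] for x,y in zip(xs,ys)]);w,v=np.linalg.eigh(np.cov(P.T));print(n,len(P),P.mean(0),np.degrees(np.arctan2(v[1,1],v[0,1]))%180)
```

```text
0.055 [ 0.5357813  -0.06561956  0.055     ] -110.56996721105675 0.09198411091540275 [ 0.50618816 -0.04516508  0.055     ] -133.31487799332882 0.09024953162458235
0.065 [ 0.53905703 -0.06591532  0.065     ] -108.57676970805147 0.09116523847473187 [ 0.5050021  -0.04479616  0.065     ] -134.0191220611068 0.0908016133697167
hole [ 0.60244103 -0.10301201  0.034     ] -74.4620506192577 0.1281971977408697
hole [ 0.4792549  -0.07382386  0.034     ] -133.28673837620372 0.12957794012378632
hole [ 0.65939968 -0.06806944  0.034     ] -44.13037023888306 0.1272013263403955
hole [ 0.44244224 -0.01625289  0.034     ] -163.6966458818796 0.13092229501820143
top0 344 [0.56892374 0.01796731] 116.47267403581635
t4 326 [0.56868835 0.01974104] 140.23014364752845
```

Emit:
move_arm --pt "0 0.001 -0.001 0.0015 0" --pt "0 0.001 -0.001 0.0015 0" --pt "0 0 -0.001 0.001 0" --pt "0 0 0 0.001 0" --pt "0 0 0 0.001 0" --pt "0 0 0 0.001 0" --pt "0 0 0 0.001 0" --pt "0 0 0 0.001 0"

```text
clock: 7.17
tool_pos: [0.5428, -0.1039, 0.0885]
orientation: [[0.32, -0.944, 0.082], [-0.946, -0.324, -0.034], [0.059, -0.067, -0.996]]
ft_force: [-0.5, -0.6, 8.5]
gripper_width: -0.001
```

```bash
cat > chk.py <<'E'
from h import *
import sys
k=sys.argv[1]
o=manip.observe(); print(o['tool_pos'],o['ft_force'],o['orientation'].round(3))
d=o['tool_pos'][:2]-[.5681,.0205];print(np.hypot(*d),np.degrees(np.arctan2(d[1],d[0])))
pt=camera_params('top');snap('top',f't{k}.png');snap('wrist',f'w{k}.png')
def rot(n,th):
  im=cv2.cvtColor(cv2.imread(f'pics/{n}.png'),6);m=np.zeros_like(im);m[170:208,247:292]=(im[170:208,247:292]<th)*255
  n_,l,st,ce=cv2.connectedComponentsWithStats(m);i=1+np.argmax(st[1:,4]);ys,xs=np.where(l==i)
  P=np.array([onplane(pt,x,y,.07)[:2] for x,y in zip(xs,ys)]);w,v=np.linalg.eigh(np.cov(P.T));return np.degrees(np.arctan2(v[1,1],v[0,1]))%180,len(P),P.mean(0).round(4)
for th in(70,85,100):print(th,rot('top0',th),rot('t4',th),rot(f't{k}',th))
E
python3 chk.py 5
```

```text
[ 0.54279486 -0.10392339  0.08852229] [-0.5127041  -0.60795229  8.47861421] [[ 0.32  -0.944  0.082]
 [-0.946 -0.324 -0.034]
 [ 0.059 -0.067 -0.996]]
0.12697058747382026 -101.49598407789792
70 (np.float64(114.50662417263264), 238, array([0.5696, 0.0173])) (np.float64(136.94817013662743), 201, array([0.573 , 0.0159])) (np.float64(144.3579884202058), 211, array([0.5709, 0.0182]))
85 (np.float64(116.47267403581635), 344, array([0.5689, 0.018 ])) (np.float64(140.23014364752845), 326, array([0.5687, 0.0197])) (np.float64(146.999010696526), 320, array([0.5689, 0.0198]))
100 (np.float64(116.18989663576774), 379, array([0.569 , 0.0185])) (np.float64(140.20839806171298), 364, array([0.5688, 0.0194])) (np.float64(146.14502311271184), 357, array([0.5689, 0.0199]))
```

The housing shows about 30° of turn, so I'll lift off.

Emit:
move_arm --pt "0 0 -0.002 -0.025 0" --pt "0 0 0 -0.025 0" --pt "0 0 0 -0.02 0" --pt "0 0 0 -0.01 0" --pt "0 0 0 0 0" --pt "0 0 0 0 0" --pt "0 0 0 0 0" --pt "0 0 0 0 0"

```text
clock: 7.93
tool_pos: [0.5363, -0.1007, 0.1668]
orientation: [[0.32, -0.944, 0.077], [-0.946, -0.323, -0.033], [0.056, -0.062, -0.996]]
ft_force: [0.2, 0.3, -0.5]
gripper_width: 0.003
```

```bash
python3 chk.py 6
python3 - <<'E'
from h import *
snap('scene','s6.png')
a=cv2.imread('pics/s6.png')[150:270,205:325];b=cv2.imread('pics/w6.png')[0:420,100:520]
cv2.imwrite('pics/c6.png',np.clip(np.hstack([cv2.resize(x,(400,400),interpolation=2) for x in(a,b)])*1.6,0,255).astype('uint8'))
E
```

```text
[ 0.53625843 -0.10074577  0.1668147 ] [ 0.15814177  0.30848048 -0.45772364] [[ 0.32  -0.944  0.077]
 [-0.946 -0.323 -0.033]
 [ 0.056 -0.062 -0.996]]
0.125357174966905 -104.7147374098665
70 (np.float64(114.50662417263264), 238, array([0.5696, 0.0173])) (np.float64(136.94817013662743), 201, array([0.573 , 0.0159])) (np.float64(143.50523454367328), 218, array([0.5711, 0.0182]))
85 (np.float64(116.47267403581635), 344, array([0.5689, 0.018 ])) (np.float64(140.23014364752845), 326, array([0.5687, 0.0197])) (np.float64(145.45597799569302), 322, array([0.5687, 0.0199]))
100 (np.float64(116.18989663576774), 379, array([0.569 , 0.0185])) (np.float64(140.20839806171298), 364, array([0.5688, 0.0194])) (np.float64(146.35006863386562), 362, array([0.569 , 0.0199]))
```

View pics/c6.png

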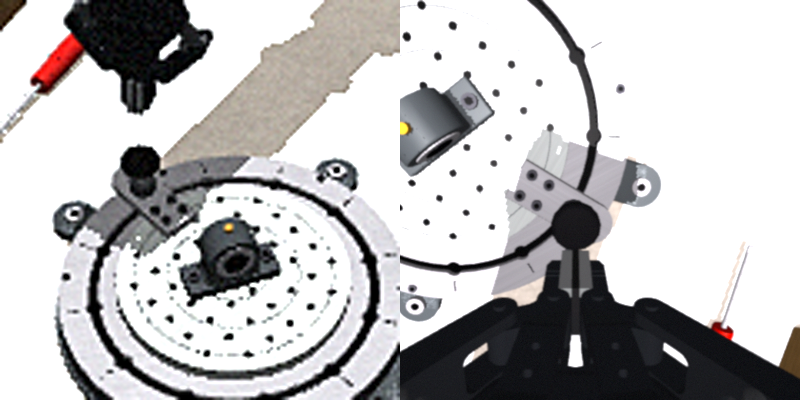

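Run:
```python
from h import *
ps=camera_params('scene');K=np.array(ps['camera_matrix']);R=np.array(ps['attitude']);e=np.array(ps['eye'])
def proj(X):
  return cv2.projectPoints(np.array([X],float),cv2.Rodrigues(R.T)[0],-R.T@e,K,np.array([ps['k1'],0,0,0,0]))[0].ravel()
c=np.array([.5681,.0205]);P=lambda a,z:[*(c+.128*np.array([np.cos(np.radians(a)),np.sin(np.radians(a))])),z]
g=lambda f:cv2.cvtColor(cv2.imread('pics/'+f),6)
def head(f,u,v,th,r=11):
  G=g(f);m=np.zeros_like(G);m[v-r:v+r,u-r:u+r]=(G[v-r:v+r,u-r:u+r]<th)*255
  n,l,st,ce=cv2.connectedComponentsWithStats(m);i=1+np.argmax(st[1:,4]);ys,xs=np.where(l==i)
  return st[i].tolist(),[int((ys==y).sum()) for y in range(ys.min(),ys.max()+1)]
for th in(35,45,60):print(th,head('scene0.png',266,191,th),head('s6.png',247,199,th))
for z in(.101,.091):print('start',proj(P(-133.4,z)),'now',proj(P(-103.4,z)),proj(P(-105.9,z)),proj(P(-100.9,z)))
G=np.hstack([cv2.resize(cv2.imread('pics/'+f)[y-20:y+30,x-25:x+25],(400,400),interpolation=cv2.INTER_CUBIC) for f,x,y in(('scene0.png',266,191),('s6.png',247,198))])
cv2.imwrite('pics/c7.png',np.clip(G*2.0,0,255).astype('uint8'))
p=camera_params('wrist')
q=lambda x,y:((x-400)*1.05+100,y*1.05)
for z in(.101,.091):
  h=onplane(p,*q(576,224),z);print(z,h,np.degrees(np.arctan2(h[1]-c[1],h[0]-c[0])),np.hypot(*(h[:2]-c)))
for s in[(594,136),(520,253),(577,56),(455,268)]:
  h=onplane(p,*q(*s),.034);print(h,np.degrees(np.arctan2(h[1]-c[1],h[0]-c[0])),np.hypot(*(h[:2]-c)))
e2,d2=ray(ps,247,198.5);e1,d1=ray(p,*q(576,224));t=np.linalg.lstsq(np.c_[d1,-d2],e2-e1,rcond=None)[0];print('tri',e1+d1*t[0],e2+d2*t[1])
```

```text
35 ([261, 187, 11, 15, 128], [6, 9, 11, 11, 11, 11, 11, 9, 7, 7, 7, 8, 8, 6, 6]) ([241, 194, 14, 15, 134], [7, 9, 10, 12, 11, 12, 12, 12, 9, 7, 5, 7, 8, 7, 6])
45 ([261, 187, 11, 15, 131], [6, 9, 11, 11, 11, 11, 11, 9, 7, 7, 8, 8, 8, 8, 6]) ([241, 194, 14, 16, 140], [7, 9, 10, 12, 12, 12, 12, 12, 10, 7, 6, 8, 8, 7, 6, 2])
60 ([261, 187, 11, 15, 131], [6, 9, 11, 11, 11, 11, 11, 9, 7, 7, 8, 8, 8, 8, 6]) ([241, 194, 14, 16, 145], [7, 9, 10, 12, 12, 12, 12, 12, 10, 8, 9, 8, 8, 8, 6, 2])
start [266.24961246 190.57679342] now [246.78670958 197.72844346] [248.22789055 196.85738976] [245.38964394 198.64546069]
start [266.36864185 192.82173633] now [247.02844625 199.96494525] [248.46021265 199.09490568] [245.64058608 200.88088295]
0.101 [ 0.53943101 -0.10421397  0.101     ] -102.9461213362867 0.12796673983136525
0.091 [ 0.53664512 -0.10578176  0.091     ] -103.98688426329136 0.13014028198255603
[ 0.60256802 -0.10379854  0.034     ] -74.50129246050227 0.12898903585435004
[ 0.4770196  -0.07292625  0.034     ] -134.27156970369896 0.130476452652017
[ 0.65898945 -0.06874848  0.034     ] -44.47807568077366 0.12738203474716495
[ 0.4439702  -0.01848355  0.034     ] -162.5648568580102 0.13010736247442303
tri [ 0.53816718 -0.10492521  0.09646346] [ 0.53749764 -0.10433214  0.096557  ]
```

View pics/c7.png

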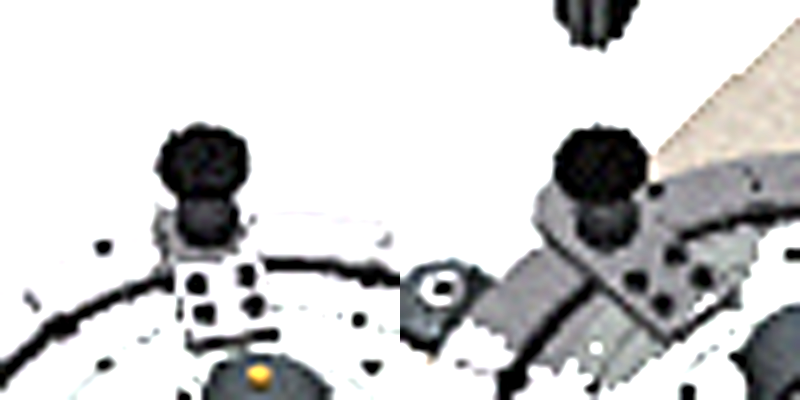

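```bash
python3 -c "
from h import *
o=manip.observe();print(o['clock'],o['ft_force'],o['joint_vel'].round(3));print(workorder.finish_job())"
```

```text
8.0833 [ 0.18893359 -0.16439371 -0.32343573] [ 0.    -0.004 -0.002 -0.005 -0.002  0.003  0.   ]
the job is handed in; nothing more can be done
None
```

I pressed the plunger in with the shut fingertips, carried the table anticlockwise to the next hole, lifted clear, and handed the job in at about 8.1 s. The hand-in gives no verdict.

**Last checks**
- **Turn:** the housing's long axis turned about 29–30° from its start, and the wrist view puts the plunger at -102.9°, against -103.4° for the target hole.
- **Plunger:** in the scene camera the head sits at the "up" height. Its top edge is at row 194, where about 194 was expected if up and about 196 if still under the plate. The gap between head and bush looks as it did at the start.
- **Housing:** it stands upright, and its centre shifted less than 2 mm in the top view. The fingers never came near it.
- **Bench:** I saw no other thing disturbed, but I did not measure their positions. The wrist force was near zero at hand-in.

**What disagreed**
- **Early turn:** while I pressed, the arm gave sideways and turned the table about 10° before I meant it to. Step 1 was most likely met early in that press, but I could not read it directly.
- **Plunger height:** a rough two-camera fix put the head's top at 96 mm, between up (101 mm) and riding under the plate (91 mm). I trusted the scene-camera comparison with the start picture instead.

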